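# Park the probe arm and hold the wafer up on its lift pins

### The arm

A 6-joint arm with a two-finger parallel gripper is mounted at the origin on the work surface. World frame = base frame: x ahead of the robot, y to its left, z up, the work surface at z = 0. Lengths are in m, angles in rad, forces in N, time in s.
With the tool pointing down it reaches from about 0.275 to 0.975 m from the base axis. Payload 8.4 kg.
Tool frame: the origin (TCP) lies on the mounting face of the last link; the fingertips stand 190 mm ahead of it and the grasp point (between the pads) lies 171 mm ahead of it; z points along the fingers, y is the line along which they close (so a half turn about z gives the same grasp; the last joint's range is limited). The gripper opens to 92 mm and grips with 3 to 60 N. Pads are 20 mm wide; open, the fingers measure 128 mm over their backs; the gripper's body (75 mm by 189 mm) begins 69 mm behind the grasp point.
Start: joints at [1.104, 0.353, 1.633, -0, 1.155, -0.002], TCP at [0.28, 0.559, 0.405] pointing down, gripper open.
Joint ranges: [-2.63, 2.63], [-0.92, 2.1], [0.06, 2.66], [-1.3, 4.44], [0, 2.69], [-3.02, 3.02]. Speed limits (rad/s): [2.22, 2.22, 2.79, 3.14, 3.14, 3.14].

### API

Orientations are given as a 3x3 rotation matrix whose columns are the frame's x, y, z axes.
In Python, from plant import ctrl, optics, cut_out, place_of gives the robot as it stands. The module is installed in compiled form; this text tells all that it offers.
- The arm moves only by the tool arm_command, never from a script. Its argument "deltas" is one flat list of numbers, 5 for each row, row after row: the closure in counts, from 0 (fully open) to 255 (shut), then the shift along the tool's x, y, z in cm, then the turn about the tool's z in degrees. A call has 1 to 5 rows; each row is the pose to reach, as a shift and turn from the pose commanded when the call began, along the tool's axes at that moment; what a row does not reach only later rows make up. A row lasts 1/10 s, in which the tool goes at most 50 mm and 8.59 degrees, less where a joint would pass 70% of its speed; a pose out of reach is approached as far as the arm can. A call with a gripper value outside its range is refused whole. The fingers move at their own pace and stop on an object; "grip_force" is the grip in N (left out, the last holds). Time passes only in rows, so rows that repeat a pose let the fingers close. It gives the time, the measured TCP pose, the force, the opening and the grip force at its end, in the units of the state.
- ctrl.get_obs(): the state, without advancing time (a new reading comes with each control period).
- optics.grab_frame(name): name is "scene" or "top"; returns a dict with "color" (384x512x3 uint8, red, green, blue), "fx", "fy", "cx", "cy" (pixels), "k1" (the pictures are not rectified: a ray, as slopes to the right and down, at radius r is drawn at 1 + k1 r^2 times it, then the intrinsics apply), "position" and "attitude" of the camera in the world. Camera axes: x right, y down, z forward; pixel columns grow to the right and rows downward; lengths in m; the calibration is good to about 2 mm. A picture is of the moment at which its call begins. There is no depth.
- ctrl.close_job(): hands the job in; it is judged then, once.
Trained networks look in the newest picture that a camera, given by its name, has taken for a name from the list of things; names that differ only in an ending like _2 or _b are one class to them, and where a whole thing is asked for, a point or a joint stands for the part that bears it (a point fixed in the world has none). Each returns a list of dicts, best first, with "confidence" (0 to 1); they miss things now and then, are a little off and sometimes report something else, mostly with a low value. They report only what shows in the picture. A call takes as long as a camera call.
- cut_out(name, camera): "region" (384x512 bool, what is visible of it).
- place_of(name, camera): "location" ([x, y, z] in m, in the coordinates of the camera as it stood for that picture, good to about 4 mm: a listed point, or the origin of a listed thing).
The state is a dict: "clock": time; "joints": joint angles; "dq": joint speeds; "effort": joint torques, N m; "tool_pos": TCP position; "ee_rot": TCP orientation; "contact_force": force on the tool from outside, world axes, zero at the start; "torque": the same for the moment, N m; "finger_gap": opening from 0.0 (shut) to 1.0 (fully open); "gripper_force": force on a finger pad.
Only numpy, scipy, OpenCV 4.12 (cv2) and the standard library are available. Lean on these libraries where they do the work, as an engineer would, in place of code of your own. Each camera call takes 0.05 s, during which the arm holds its last target. There are 200 camera calls.

### The job

Get the wafer ready to be taken off the probe stage: swing the probe arm out by its thumb post from over the wafer until it snaps home in its end detent, and let go of it. Then turn the lift lever by its ball knob until it stands straight up, where the cam is at its highest point and the pins carry the wafer at full height, and finish while still holding it there, because it springs back when released. Do not touch the wafer, let it strike the probe or slip on its pins, and leave everything else on the bench as it is.

Things in the scene. Friction and masses are not known exactly. Their poses are not given: they have to be found in the camera images.
- stage: Hot-chuck probe stage, fixed: aluminium base plate, cream housing (130 x 130 mm, top z = 0.100), round plated chuck on it (diameter 116 mm). Origin on the bench (z = 0) under the chuck's axis; x points from the front (small black readout) to the back, y to the left, towards the probe arm's pivot; the lift lever is on the right (-y) side.
- chuck_top (a point): Centre of the chuck's face, z = 0.118; axes as the stage's.
- wafer: Thick grey silicon test wafer, diameter 100 mm, 2 mm thick, 36 g, lying loose on the chuck; origin under its centre. Three ceramic pins below it, sunk in the chuck, lift it about 7 mm above the chuck when the lever is at its top.
- probe_arm (a joint): Probe arm about its upright pivot (rad); grows clockwise seen from above. 0: needle over the chuck's centre; starts at 0 to 0.35, needle still over the wafer and too low for lifting. End stop at 1.65, out to the left. A sprung roller detent is ridden over at about 1.3 to 1.5 (up to 4 N more at the post), then snaps the arm to the stop and keeps it. Elsewhere it stays where left (0.5 N friction).
- probe_arm_hinge (a point): Point on the pivot's vertical axis, at the arm's mid-height (z = 0.141), at 85 mm back and 100 mm left of the chuck's axis in the stage frame.
- probe_arm_post (a point): Centre of the top of the thumb post on the probe arm: an upright steel pin, diameter 12 mm, standing 35 mm above the arm's bar (from z = 0.147 to z = 0.182), 85 mm from the pivot's axis along the arm. Nothing else on the arm is higher than z = 0.150.
- probe_tip (a point): Point of the probe needle under the end of the arm, 131 mm from the pivot's axis, z = 0.126.
- lift_lever (a joint): Cam lever of the lift pins (rad from its lower stop). 0: points to the stage's front (-x), 20 degrees above level; grows as the knob swings up, then backwards. 1.22: straight up, cam at its highest point, pins at full height; beyond (stop at 1.95) the pins sink. Starts at 0 to 0.12. A return spring pulls it down: 1 to 2 N at the knob near the bottom, 4 to 6 N at the top; let go, it drops back.
- lever_axis (a point): Point on the lever's level axis (parallel to the stage's y axis), in the plane in which the lever swings: 40 mm back, 125 mm right of the chuck's axis in the stage frame, z = 0.060. That plane is 60 mm out from the side of the housing; between them lie the shaft and the eccentric disc.
- lever_knob (a point): Centre of the lever's black ball knob, diameter 26 mm, 90 mm from the lever's axis on a round bar of diameter 10 mm. It swings in the stage's x-z plane, from z = 0.09 or 0.10 at the start to z = 0.150 at the top. Its sides (+y and -y of the stage) are free for the fingers: 47 mm to the housing.
- tweezers: steel wafer tweezers lying flat, 125 x 11 x 7.5 mm; bystander in front of the stage
- carrier: closed round wafer carrier of white plastic, diameter 118 mm, 15.5 mm high, lying flat; origin under its centre; bystander left of the stage
- dropper: small white dropper bottle, diameter 28 mm, 62 mm tall, standing; bystander right of and behind the lever
- mouse: black computer mouse, 100 x 58 x 30 mm; bystander on the bench
- tip_box: small grey box of probe tips, 77 x 47 x 26 mm; bystander on the bench
- driver: small screwdriver with a black handle, 150 mm long, lying flat; bystander on the bench

How it is judged:
On the way, in this order (a step that is already met when the one before it is completed fails the run):
1. the probe arm is home in its end detent and let go, with the lift lever still down (value of joint probe_arm above 1.6 rad and contact force between the fingers and probe_arm below 0.3 N and value of joint lift_lever below 0.5 rad), for 0.2 s.
2. the lift lever is held at its highest point, the wafer raised on the pins (value of joint lift_lever between 1.02 and 1.42 rad and z of wafer in the frame of chuck_top above 0.0062 m and contact force between the fingers and lift_lever above 1.5 N), for 0.2 s.
At the end, for the whole second after the job is handed in: For the last second: probe arm untouched in its detent (joint over 1.6); fingers press the lift lever with over 1.5 N, within 0.2 rad of straight up; wafer still, level, over 6.2 mm above the chuck face, within 8 mm of its centre, clear of robot and probe arm (all of step 2 and value of joint probe_arm above 1.6 rad and contact force between each of the arm, the fingers and probe_arm below 0.3 N and horizontal distance between wafer and chuck_top below 0.008 m and angle between wafer's own z axis and vertical below 0.05 rad and linear speed of wafer below 0.02 m/s and contact force between wafer and the arm below 0.1 N and contact force between wafer and the fingers below 0.1 N and contact force between wafer and probe_arm below 0.1 N); the arm keeps its last pose, push and grip.
It fails at once if the robot touches the wafer (contact force between any of the arm, the fingers and wafer above 0.3 N).
It fails at once if the wafer strikes the probe arm (contact force between wafer and probe_arm above 0.1 N).
It fails at once if the wafer slips more than 10 mm off centre (horizontal distance between wafer and chuck_top above 0.01 m).
It fails at once if something else on the bench is pushed more than 30 mm from its place (distance of any of tweezers, carrier, dropper, mouse, tip_box, driver from where it was at the start of the episode above 0.03 m).
It also fails if it takes over 58 s, if anything falls off the work surface, if the arm or the gripper's body presses on something with over 40 N, if the wrist force passes 120 N, or if a joint passes its speed limit or range.

## Working session

There is one attempt and no reset: what is moved stays moved. The work goes in short steps, Python scripts to look and compute and a tool call to move; the robot and the scene stay as the last step left them, time stands still between calls to the robot, and variables do not carry over. Pictures are saved under pics/ and viewed, at most 10 in all, crops included, and the job is handed in when it is done.

Besides the shell and the picture viewer there is one more tool, called after "Request:" as name(argument=value, ...) on one line, values as JSON. arm_command: Moves the arm, as the interface text tells. Its arguments: {"type":"object","properties":{"deltas":{"type":"array"},"grip_force":{"type":"number"}},"required":["deltas"]}

```bash
mkdir -p pics; cat > h.py <<'E'
import numpy as np, cv2
from plant import ctrl, optics, cut_out, place_of
def w(f,p): return np.array(f["position"])+np.array(f["attitude"])@np.array(p)
E
python3 - <<'E'
from h import *
np.set_printoptions(precision=4,suppress=True)
ims=[]
for c in ["scene","top"]:
    f=optics.grab_frame(c); ims.append(f["color"])
    cv2.imwrite(f"pics/{c}0.png",f["color"][:,:,::-1])
    for n in ["stage","chuck_top","probe_arm_hinge","probe_arm_post","probe_tip","lever_axis","lever_knob","dropper","carrier","mouse","tip_box","tweezers","driver"]:
        r=place_of(n,c)
        print(c,n,[(w(f,d["location"]).round(4),round(d["confidence"],2)) for d in r[:2]])
o=ctrl.get_obs(); print(o)
E
```

```text
scene stage [(array([0.533 , 0.042 , 0.0028]), 0.93)]
scene chuck_top [(array([0.5347, 0.0433, 0.1173]), 0.78)]
scene probe_arm_hinge [(array([0.625 , 0.1371, 0.1431]), 0.63)]
scene probe_arm_post [(array([0.5334, 0.0413, 0.116 ]), 0.59), (array([0.5576, 0.0771, 0.1863]), 0.57)]
scene probe_tip [(array([0.5219, 0.055 , 0.1261]), 0.79), (array([0.5584, 0.4327, 0.0001]), 0.26)]
scene lever_axis [(array([ 0.5709, -0.0851,  0.0636]), 0.71)]
scene lever_knob [(array([ 0.4874, -0.0877,  0.0948]), 0.6), (array([0.5373, 0.0402, 0.0028]), 0.42)]
scene dropper [(array([ 0.6461, -0.1243, -0.0009]), 0.7), (array([0.533 , 0.0421, 0.117 ]), 0.49)]
scene carrier [(array([0.5014, 0.273 , 0.0027]), 0.5)]
scene mouse [(array([ 0.5762, -0.4397,  0.0001]), 0.78), (array([0.5223, 0.0534, 0.1265]), 0.26)]
scene tip_box [(array([ 0.5571,  0.432 , -0.0004]), 0.59), (array([0.6248, 0.138 , 0.1446]), 0.38)]
scene tweezers [(array([0.3791, 0.0409, 0.0002]), 0.53)]
scene driver [(array([ 0.3745, -0.4531,  0.0013]), 0.59), (array([0.5343, 0.0408, 0.0023]), 0.42)]
top stage [(array([0.5319, 0.0425, 0.0011]), 0.9)
[... 629 characters left out ...]
zers [(array([ 0.4834, -0.082 ,  0.093 ]), 0.62), (array([0.3709, 0.045 , 0.0001]), 0.41)]
top driver [(array([ 0.3743, -0.4548, -0.001 ]), 0.7)]
{'clock': 1.4, 'joints': array([ 1.1036,  0.353 ,  1.6334, -0.    ,  1.1552, -0.0024]), 'dq': array([ 0.0013, -0.0001, -0.    , -0.0003,  0.0013, -0.0015]), 'effort': array([ -0.0012, -59.3763, -33.4554,   0.0696,   0.0158,  -0.    ]), 'tool_pos': array([0.2802, 0.5587, 0.4047]), 'ee_rot': array([[-0.8939,  0.4482,  0.    ],
       [ 0.4482,  0.8939, -0.    ],
       [-0.    , -0.    , -1.    ]]), 'contact_force': array([-0.2058,  0.1288,  1.1888]), 'torque': array([-0.0127, -0.0433,  0.0091]), 'gripper_force': 0.0, 'finger_gap': 1.000478502170047}
```

Request:
arm_command(deltas=[0,-4,-2.7,0,-5,0,-8,-5.4,0,-10,0,-12,-8,0,-15,0,-16,-10.6,0,-20,0,-20,-13.3,0,-24])

```text
clock: 1.9
tool_pos: [0.3999, 0.3486, 0.4049]
ee_rot: [[-0.999, 0.042, 0.001], [0.042, 0.999, 0.0], [-0.0, 0.0, -1.0]]
contact_force: [0.9, 0.1, 0.5]
finger_gap: 1.0
gripper_force: 0.0
```

```bash
python3 - <<'E'
from h import *
from scipy.optimize import least_squares
a=[((0,0),(.533,.042)),((0,0),(.535,.041)),((.085,.1),(.6247,.136)),((.04,-.125),(.5695,-.0873)),((-.046,-.125),(.485,-.085))]
# observed post/tip/arm angle too
def R(t): return np.array([[np.cos(t),-np.sin(t)],[np.sin(t),np.cos(t)]])
s=least_squares(lambda p:np.concatenate([R(p[2])@q+p[:2]-o for q,o in a]),[.53,.04,0])
p=s.x;print(p,np.degrees(p[2]),s.fun.reshape(-1,2).round(4))
H=R(p[2])@(.085,.1)+p[:2];print("hinge",H,"axis",R(p[2])@(.04,-.125)+p[:2])
z=np.arctan2(-.1,-.085)+p[2]
for o in [(.557,.0793),(.523,.055)]:
    d=np.array(o)-H;print(z-np.arctan2(d[1],d[0]),np.hypot(*d))
for q in (0.1,.2,.4,.6,.8,1,1.2,1.4,1.65): print(q,(H+.085*np.array([np.cos(z-q),np.sin(z-q)])).round(4))
im=np.hstack([cv2.imread("pics/scene0.png")[60:330,100:420],cv2.imread("pics/top0.png")[60:330,100:420]])
cv2.imwrite("pics/both.png",im)
E
```

```text
[ 0.53482895  0.03993668 -0.03923622] -2.248070032590346 [[ 0.0018 -0.0021]
 [-0.0002 -0.0011]
 [-0.001   0.0005]
 [ 0.0004  0.0008]
 [-0.001   0.0018]]
hinge [0.62368614 0.1365255 ] axis [ 0.56989489 -0.08653616]
0.1178699655140365 0.08787376673112511
0.14643881737071762 0.12955348552725462
0.1 [0.5602 0.08  ]
0.2 [0.5549 0.0866]
0.4 [0.5463 0.1013]
0.6 [0.5409 0.1174]
0.8 [0.5387 0.1342]
1 [0.54   0.1512]
1.2 [0.5445 0.1675]
1.4 [0.5523 0.1826]
1.65 [0.5659 0.1988]
```

View pics/top0.png

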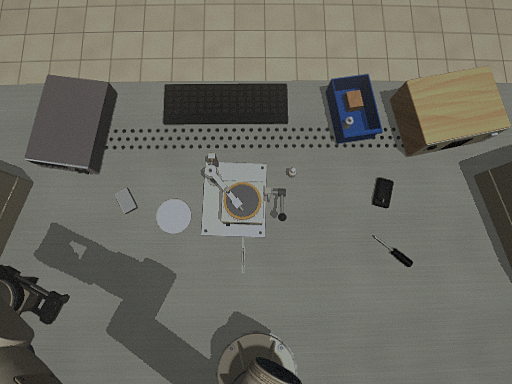

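View pics/scene0.png

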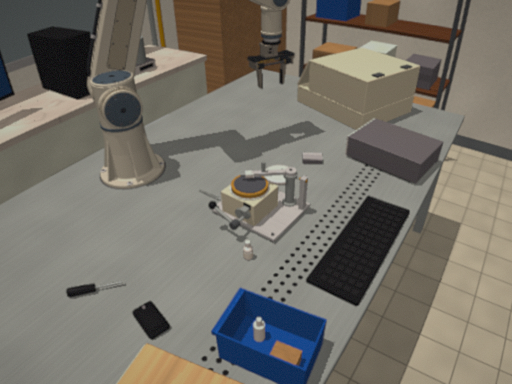

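Request:
arm_command(deltas=[0,-2.6,-4,0,0,0,-5.2,-8,0,0,0,-7.8,-12,0,0,0,-10.4,-16,0,0,0,-13,-20,0,0])

```text
clock: 2.4
tool_pos: [0.5207, 0.1426, 0.405]
ee_rot: [[-0.999, 0.046, 0.001], [0.046, 0.999, 0.0], [-0.001, 0.0, -1.0]]
contact_force: [0.5, 0.6, -0.0]
finger_gap: 1.002
gripper_force: 0.0
```

Request:
arm_command(deltas=[0,-2,-3,0,0,0,-4,-6.1,0,0,0,-4,-6.1,2,0,0,-4,-6.1,4,0,0,-4,-6.1,4,0])

```text
clock: 2.9
tool_pos: [0.5563, 0.0811, 0.3624]
ee_rot: [[-0.999, 0.047, -0.004], [0.047, 0.999, -0.001], [0.004, -0.001, -1.0]]
contact_force: [-0.6, -0.2, 0.2]
finger_gap: 0.996
gripper_force: 0.0
```

Request:
arm_command(deltas=[0,-0.2,0,1,0,0,-0.2,0,1.8,0,140,-0.2,0,1.8,0,240,-0.2,0,1.8,0,240,-0.2,0,1.8,0], grip_force=12)

```text
clock: 3.4
tool_pos: [0.5593, 0.0817, 0.3472]
ee_rot: [[-0.999, 0.046, 0.001], [0.046, 0.999, 0.0], [-0.001, 0.0, -1.0]]
contact_force: [0.0, 0.7, -0.1]
finger_gap: 0.765
gripper_force: 0.0
```

Request:
arm_command(deltas=[240,0,0,0,0,240,0,0,0,0,240,0,0,0,0,240,0,0,0,0,240,0,0,0,0])

```text
clock: 3.9
tool_pos: [0.5591, 0.0815, 0.3467]
ee_rot: [[-0.999, 0.046, -0.0], [0.046, 0.999, 0.0], [0.0, -0.0, -1.0]]
contact_force: [-0.0, 0.4, 0.7]
finger_gap: 0.326
gripper_force: 0.0
```

Request:
arm_command(deltas=[240,0,0,0,0,240,0,0,0,0,240,0,0,0,0,240,0,0,0,0])

```text
clock: 4.3
tool_pos: [0.5592, 0.0816, 0.3467]
ee_rot: [[-0.999, 0.046, 0.0], [0.046, 0.999, 0.0], [-0.0, 0.0, -1.0]]
contact_force: [0.0, 0.7, 0.5]
finger_gap: 0.124
gripper_force: 12.0
```

Request:
arm_command(deltas=[240,0.7,0.9,0,0,240,1.4,1.9,0,0,240,2.0,3.5,0,0,240,2.3,5.2,0,0,240,2.2,6.9,0,0])

```text
clock: 4.8
tool_pos: [0.5391, 0.1527, 0.3466]
ee_rot: [[-0.999, 0.046, -0.002], [0.046, 0.999, -0.0], [0.002, -0.0, -1.0]]
contact_force: [-1.1, -2.3, -1.2]
finger_gap: 0.123
gripper_force: 12.0
```

Request:
arm_command(deltas=[240,-0.4,1.65,0,0,240,-0.7,2.4,0,0,240,-1.1,3.2,0,0,240,-1.6,3.9,0,0,240,-2.4,4.9,0,0], grip_force=25)

```text
clock: 5.3
tool_pos: [0.5666, 0.1991, 0.3464]
ee_rot: [[-0.999, 0.046, -0.002], [0.046, 0.999, -0.002], [0.002, -0.002, -1.0]]
contact_force: [-30.0, -37.4, 12.1]
finger_gap: 0.123
gripper_force: 25.0
```

Request:
arm_command(deltas=[240,-0.1,0.1,0,0,240,-0.2,0.2,0,0,240,-0.3,0.4,0,0])

```text
clock: 5.6
tool_pos: [0.5678, 0.2002, 0.3461]
ee_rot: [[-0.999, 0.045, -0.009], [0.045, 0.999, -0.009], [0.009, -0.01, -1.0]]
contact_force: [-18.7, -29.9, 20.6]
finger_gap: 0.121
gripper_force: 25.0
```

```bash
python3 - <<'E'
from h import *
H=np.array([.6237,.1365]);z=np.arctan2(-.1,-.085)-.03924
for c in ["scene","top"]:
    f=optics.grab_frame(c); cv2.imwrite(f"pics/{c}1.png",f["color"][:,:,::-1])
    for n in ["probe_arm_post","probe_tip","lever_knob","lever_axis"]:
        for d in place_of(n,c)[:2]:
            p=w(f,d["location"]);v=p[:2]-H
            print(c,n,p.round(4),round(d["confidence"],2),((z-np.arctan2(v[1],v[0]))%6.283).round(3))
print(ctrl.get_obs()["tool_pos"])
f=cv2.imread("pics/scene1.png")[140:260,180:340]
cv2.imwrite("pics/c1.png",cv2.resize(f,None,fx=4,fy=4,interpolation=cv2.INTER_CUBIC))
E
```

```text
scene probe_arm_post [0.5701 0.1959 0.1852] 0.81 1.664
scene probe_tip [0.5336 0.2282 0.1274] 0.75 1.621
scene probe_tip [0.6235 0.1404 0.1423] 0.35 2.339
scene lever_knob [ 0.49   -0.0859  0.0942] 0.76 6.08
scene lever_knob [0.5009 0.2713 0.001 ] 0.5 1.659
scene lever_axis [ 0.5697 -0.0842  0.0633] 0.6 5.779
top probe_arm_post [0.566  0.1975 0.182 ] 0.68 1.64
top lever_knob [ 0.4857 -0.0779  0.0929] 0.58 6.111
top lever_axis [ 0.5687 -0.0881  0.0614] 0.68 5.779
[0.56776157 0.19995145 0.34614632]
```

View pics/c1.png

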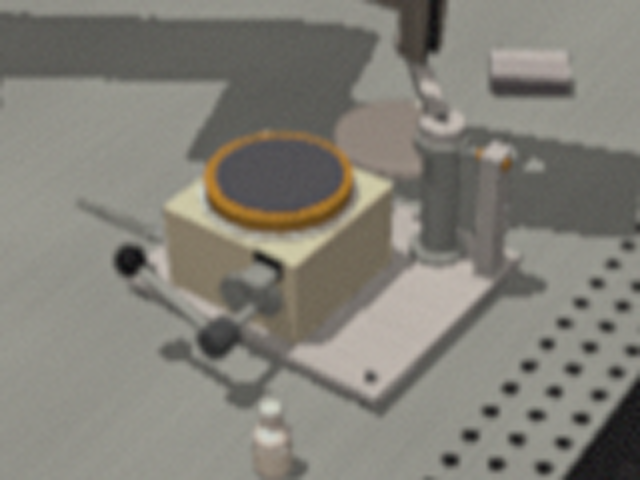

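Request:
arm_command(deltas=[240,0.2,-0.3,0,0,110,0.2,-0.3,0,0,110,0.2,-0.3,0,0,110,0.2,-0.3,0,0,110,0.2,-0.3,0,0])

```text
clock: 6.6
tool_pos: [0.5681, 0.2007, 0.3467]
ee_rot: [[-0.999, 0.046, 0.001], [0.046, 0.999, 0.0], [-0.001, 0.001, -1.0]]
contact_force: [0.3, 0.2, -0.6]
finger_gap: 0.447
gripper_force: 0.0
```

Request:
arm_command(deltas=[110,0,0,0,0,110,0,0,-2,0,110,0,0,-4.5,0,110,0,0,-6,0,110,0,0,-6,0])

```text
clock: 7.1
tool_pos: [0.5683, 0.2006, 0.4089]
ee_rot: [[-0.999, 0.046, 0.004], [0.046, 0.999, 0.001], [-0.004, 0.002, -1.0]]
contact_force: [1.1, 1.2, 0.7]
finger_gap: 0.571
gripper_force: 0.0
```

```bash
python3 - <<'E'
from h import *
H=np.array([.6237,.1365]);z=np.arctan2(-.1,-.085)-.03924
for c in ["scene","top"]:
    f=optics.grab_frame(c)
    for n in ["probe_arm_post","probe_tip"]:
        for d in place_of(n,c)[:1]:
            p=w(f,d["location"]);v=p[:2]-H
            print(c,n,p.round(4),round(d["confidence"],2),((z-np.arctan2(v[1],v[0]))%6.283).round(3))
E
```

```text
scene probe_arm_post [0.5666 0.1934 0.1822] 0.77 1.61
scene probe_tip [0.5344 0.232  0.1293] 0.8 1.646
top probe_tip [0.5333 0.2346 0.1269] 0.67 1.653
```

Request:
arm_command(deltas=[110,1.1,-4.5,0,0,110,2.2,-9,0,0,110,3.4,-14,0,0,110,4.5,-18.8,0,0,110,5.7,-23.6,0,0])

```text
clock: 7.9
tool_pos: [0.499, -0.0343, 0.4062]
ee_rot: [[-0.999, 0.045, -0.001], [0.045, 0.999, -0.0], [0.001, -0.0, -1.0]]
contact_force: [0.7, -0.4, -0.5]
finger_gap: 0.569
gripper_force: 0.0
```

Request:
arm_command(deltas=[110,0.7,-3,0,0,110,1.2,-5.1,0,0,110,1.2,-5.1,3,0,110,1.2,-5.1,6,0,110,1.2,-5.1,8,0])

```text
clock: 8.4
tool_pos: [0.4847, -0.0834, 0.3246]
ee_rot: [[-0.999, 0.047, -0.002], [0.047, 0.999, 0.0], [0.002, 0.0, -1.0]]
contact_force: [0.0, -0.2, 0.5]
finger_gap: 0.569
gripper_force: 0.0
```

Request:
arm_command(deltas=[110,-0.15,0,2.5,0,110,-0.15,0,5,0,110,-0.15,0,6.1,0,200,-0.15,0,6.1,0,200,-0.15,0,6.1,0], grip_force=20)

```text
clock: 8.9
tool_pos: [0.4873, -0.0832, 0.2661]
ee_rot: [[-0.999, 0.046, 0.0], [0.046, 0.999, -0.0], [-0.0, -0.0, -1.0]]
contact_force: [-0.6, -0.4, -0.5]
finger_gap: 0.421
gripper_force: 0.0
```

```bash
python3 - <<'E'
from h import *
ctrl.get_obs()
f=optics.grab_frame("scene"); 
i=f["color"][140:260,160:320,::-1]
cv2.imwrite("pics/c2.png",cv2.resize(i,None,fx=4,fy=4,interpolation=cv2.INTER_CUBIC))
E
```

```text
(no output)
```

View pics/c2.png

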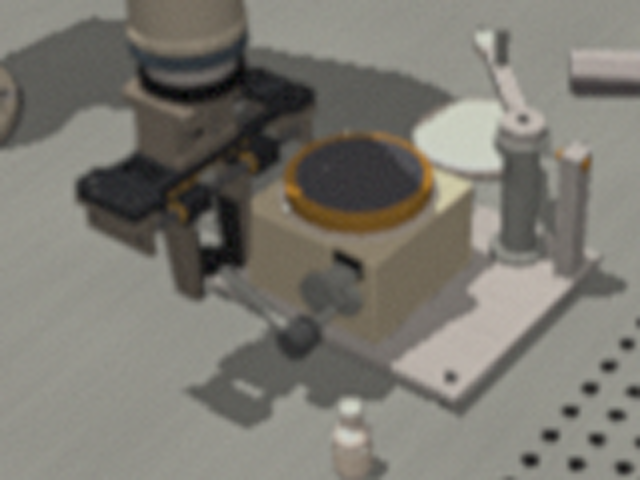

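Request:
arm_command(deltas=[220,0,0,0,0,220,0,0,0,0,220,0,0,0,0,220,0,0,0,0], grip_force=30)

```text
clock: 9.35
tool_pos: [0.4874, -0.0836, 0.2664]
ee_rot: [[-0.999, 0.046, 0.002], [0.046, 0.999, -0.001], [-0.002, -0.001, -1.0]]
contact_force: [0.1, -5.2, 1.0]
finger_gap: 0.269
gripper_force: 30.0
```

```bash
python3 - <<'E'
from h import *
o=ctrl.get_obs();print(o["tool_pos"],o["finger_gap"],o["gripper_force"])
q0=.035
for q in np.linspace(q0,1.22,16):
    a=np.radians(20)+q; a0=np.radians(20)+q0
    dx=-.09*(np.cos(a)-np.cos(a0)); dz=.09*(np.sin(a)-np.sin(a0))
    d=np.array([dx*np.cos(.039),-dx*np.sin(.039),dz])
    print(round(q,3),(100*np.array(o["ee_rot"]).T@d).round(2))
E
```

```text
[ 0.48740935 -0.08363821  0.26644876] 0.268653589718842 30.000062584877014
0.035 [0. 0. 0.]
0.114 [-0.29  0.   -0.65]
0.193 [-0.64  0.   -1.27]
0.272 [-1.03  0.   -1.86]
0.351 [-1.47  0.01 -2.42]
0.43 [-1.95  0.01 -2.95]
0.509 [-2.47  0.01 -3.43]
0.588 [-3.02  0.02 -3.87]
0.667 [-3.61  0.02 -4.27]
0.746 [-4.23  0.02 -4.62]
0.825 [-4.88  0.03 -4.92]
0.904 [-5.54  0.03 -5.17]
0.983 [-6.23  0.04 -5.36]
1.062 [-6.92  0.04 -5.5 ]
1.141 [-7.63  0.04 -5.58]
1.22 [-8.34  0.05 -5.61]
```

Request:
arm_command(deltas=[220,-0.3,-0.1,-0.65,0,220,-0.65,-0.1,-1.25,0,220,-1.05,-0.1,-1.85,0,220,-1.45,-0.1,-2.4,0,220,-1.95,-0.1,-2.95,0])

```text
clock: 9.85
tool_pos: [0.5063, -0.0849, 0.2954]
ee_rot: [[-0.999, 0.046, -0.002], [0.046, 0.999, 0.0], [0.002, 0.0, -1.0]]
contact_force: [-1.6, 0.1, -4.0]
finger_gap: 0.262
gripper_force: 30.0
```

```bash
python3 - <<'E'
from h import *
f=optics.grab_frame("scene")
for n in ["lever_knob","wafer","lever_axis"]: print(n,[(w(f,d["location"]).round(4),round(d["confidence"],2)) for d in place_of(n,"scene")[:2]])
o=ctrl.get_obs();print(o["tool_pos"],o["finger_gap"],o["contact_force"])
E
```

```text
lever_knob [(array([ 0.5077, -0.0892,  0.124 ]), 0.51)]
wafer [(array([0.539 , 0.0437, 0.1244]), 0.96)]
lever_axis [(array([ 0.5705, -0.0852,  0.062 ]), 0.63)]
[ 0.50622021 -0.08493829  0.29532199] 0.26354259592518925 [-3.74768391  0.33642867  1.84453102]
```

Request:
arm_command(deltas=[220,-0.5,0,-0.5,0,220,-1.05,0,-0.9,0,220,-1.65,0,-1.3,0,220,-2.3,0,-1.65,0,220,-2.95,0,-1.95,0])

```text
clock: 10.55
tool_pos: [0.5356, -0.0863, 0.3149]
ee_rot: [[-0.999, 0.046, -0.003], [0.046, 0.999, 0.001], [0.003, 0.0, -1.0]]
contact_force: [-7.8, 2.6, 3.0]
finger_gap: 0.264
gripper_force: 30.0
```

Request:
arm_command(deltas=[220,-0.65,0,-0.25,0,220,-1.35,0,-0.45,0,220,-2.05,0,-0.6,0,220,-2.75,0,-0.65,0,220,-3.45,0,-0.7,0])

```text
clock: 11.05
tool_pos: [0.5707, -0.0878, 0.3226]
ee_rot: [[-0.999, 0.046, -0.001], [0.046, 0.999, 0.001], [0.001, 0.0, -1.0]]
contact_force: [-6.4, 2.0, 5.1]
finger_gap: 0.258
gripper_force: 30.0
```

Request:
arm_command(deltas=[220,0,0,0,0,220,0,0,0,0])

```text
clock: 11.25
tool_pos: [0.5711, -0.0878, 0.3226]
ee_rot: [[-0.999, 0.046, 0.001], [0.046, 0.999, 0.0], [-0.001, 0.0, -1.0]]
contact_force: [-4.1, 3.3, 5.2]
finger_gap: 0.256
gripper_force: 30.0
```

```bash
python3 - <<'E'
from h import *
for c in ["scene","top"]:
    f=optics.grab_frame(c)
    for n in ["lever_knob","wafer","chuck_top","lever_axis","probe_tip"]: print(c,n,[(w(f,d["location"]).round(4),round(d["confidence"],2)) for d in place_of(n,c)[:1]])
    if c=="scene":
        i=f["color"][120:240,160:320,::-1]
        cv2.imwrite("pics/c3.png",cv2.resize(i,None,fx=4,fy=4,interpolation=cv2.INTER_CUBIC))
o=ctrl.get_obs();print(o["tool_pos"],o["finger_gap"],o["contact_force"],o["gripper_force"])
E
```

```text
scene lever_knob [(array([ 0.565 , -0.0912,  0.1492]), 0.62)]
scene wafer [(array([0.5374, 0.0439, 0.128 ]), 0.63)]
scene chuck_top [(array([0.5321, 0.041 , 0.1182]), 0.79)]
scene lever_axis [(array([ 0.5723, -0.0836,  0.063 ]), 0.91)]
scene probe_tip [(array([0.5362, 0.2342, 0.1244]), 0.59)]
top lever_knob [(array([ 0.5593, -0.0833,  0.1526]), 0.62)]
top wafer [(array([0.5318, 0.0402, 0.1297]), 0.78)]
top chuck_top [(array([0.533 , 0.0415, 0.116 ]), 0.89)]
top lever_axis [(array([ 0.5702, -0.084 ,  0.0588]), 0.74)]
top probe_tip []
[ 0.57095359 -0.08779857  0.32257416] 0.26185527469365516 [-4.12900182  3.07893056  5.44398257] 30.000957548618317
```

View pics/c3.png

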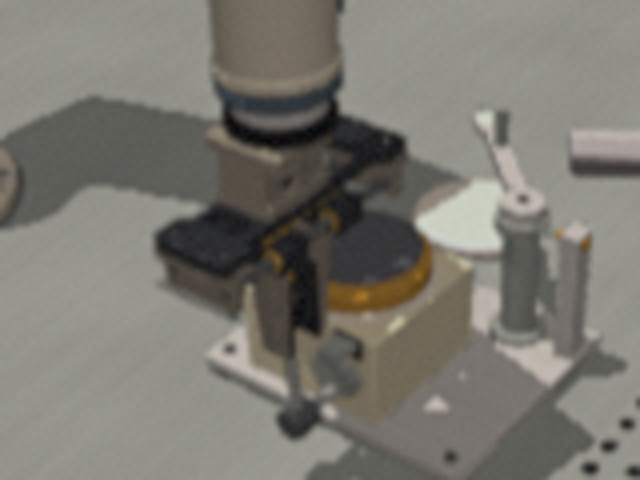

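Request:
arm_command(deltas=[220,-0.2,0,0,0,220,-0.3,0,0,0,220,-0.3,0,0,0,220,-0.3,0,0,0,220,-0.3,0,0,0])

```text
clock: 12.35
tool_pos: [0.5737, -0.088, 0.3226]
ee_rot: [[-0.999, 0.046, 0.0], [0.046, 0.999, 0.0], [-0.0, 0.0, -1.0]]
contact_force: [-5.6, 3.1, 7.2]
finger_gap: 0.257
gripper_force: 30.0
```

```bash
python3 - <<'E'
from h import *
o=ctrl.get_obs();print(o["tool_pos"],o["finger_gap"],o["contact_force"],o["gripper_force"])
print(ctrl.close_job())
E
```

```text
[ 0.57367187 -0.08796952  0.32262623] 0.2569414440443726 [-5.61894495  3.05176087  7.24083555] 30.001312494277954
the job is handed in; nothing more can be done
None
```

I handed in the job at about 12.4 s: the probe arm is home in its end detent and released, and the gripper still holds the lift lever about straight up with the wafer raised; the hand-in call returned no verdict.

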